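# Is the red tin really empty?

### The arm

A 6-joint arm with a two-finger parallel gripper is mounted at the origin on the work surface. World frame = base frame: x ahead of the robot, y to its left, z up, the work surface at z = 0. Lengths are in m, angles in rad, forces in N, time in s.
With the tool pointing down it reaches from about 0.425 to 1.125 m from the base axis. Payload 14.9 kg.
Tool frame: the origin (TCP) lies midway between the tips of the shut fingers; the grasp point (between the pads) lies arm.hold_point_z behind it (arm.hold_point_z is the distance from the TCP to the grasp point, in m); z points along the fingers, y is the line along which they close (so a half turn about z gives the same grasp; the last joint's range is limited). The gripper opens to 91 mm and grips with 3 to 60 N. Pads are 32 mm wide; open, the fingers measure 118 mm over their backs; the gripper's body (76 mm by 178 mm) begins 60 mm behind the grasp point.
Start: joints at [1.132, 0.379, 1.734, -0, 1.028, -0.033], TCP at [0.276, 0.643, 0.214] pointing down, gripper open.
Joint ranges: [-2.77, 2.77], [-0.74, 2.19], [0, 2.66], [-1.06, 4.2], [0.31, 2.87], [-3.08, 3.08]. Speed limits (rad/s): [1.89, 1.89, 2.39, 3.14, 3.14, 3.14].

### API

Orientations are given as [roll, pitch, yaw] about the fixed x, y, z axes, in that order (R = Rz(yaw) Ry(pitch) Rx(roll)).
In Python, from bench import arm, capture, job, find_in gives the robot as it stands.
- The arm moves only by the tool move_arm, never from a script. Its argument "motion" is a list that holds one entry, the list of rows, each a list of 5 numbers: the shift along the tool's x, y, z in mm, then the turn about the tool's z in rad, then the opening, from -1 (shut) to 1 (fully open). In form: [[[dx, dy, dz, yaw, hand], ...]]. A call has 1 to 8 rows; each row shifts and turns the commanded pose from where the row before left it, along the tool's axes as they then stand; what a row does not reach is not made up. A row lasts 1/12 s, in which the tool goes at most 41.7 mm and 7.16 degrees, less where a joint would pass 70% of its speed; a pose out of reach is approached as far as the arm can. A call is refused whole if a number of a shift passes 41.7 or a number of a turn 0.125, either way. A call with a gripper value outside its range is refused whole. The fingers move at their own pace and stop on an object; "newtons" is the grip in N (left out, the last holds). Time passes only in rows, so rows that do not move let the fingers close. It gives the time, the measured TCP pose, the force, the opening and the grip force at its end, in the units of the state.
- arm.state(): the state, without advancing time (a new reading comes with each control period).
- capture(name): name is "scene" or "side" or "wrist"; returns a dict with "image" (384x512x3 uint8, blue, green, red), "K" (3x3 intrinsics, pixels), "rvec" (rotation vector, rad) and "tvec" (3), from world to camera coordinates, as OpenCV has them; the wrist camera has in their place "mount" (4x4, takes a point from camera to tool coordinates, whose origin is the TCP and whose axes are the flange's). Camera axes: x right, y down, z forward; pixel columns grow to the right and rows downward; lengths in m; the calibration is good to about 2 mm. A picture is of the moment at which its call begins: read the wrist's pose just before it. There is no depth.
- job.sign_off(): hands the job in; it is judged then, once.
Trained networks look in a picture, given as the dict that the camera call returned (one of the last four; its "shot" number tells which), for a name from the list of things; names that differ only in an ending like _2 or _b are one class to them, and where a whole thing is asked for, a point or a joint stands for the part that bears it (a point fixed in the world has none). Each returns a list of dicts, best first, with "p" (0 to 1); they miss things now and then, are a little off and sometimes report something else, mostly with a low value. They report only what shows in the picture. A call takes as long as a camera call.
- find_in(thing, picture): "box" ([left, top, right, bottom] in pixels, round what is visible of it).
The state is a dict: "time_s": time; "joints": joint angles; "joint_velocities": joint speeds; "joint_efforts": joint torques, N m; "eef_pos": TCP position; "tool_rot": TCP orientation; "ft_force": force on the tool from outside, world axes, zero at the start; "torque": the same for the moment, N m; "finger_gap": finger opening in m; "grasp_force": force on a finger pad.
Only numpy, scipy, OpenCV 4.12 (cv2) and the standard library are available. Lean on these libraries where they do the work, as an engineer would, in place of code of your own. Each camera call takes 0.05 s, during which the arm holds its last target. There are 200 camera calls.

### The job

The red-lidded hardware tin is supposed to be empty. Pick it up and, holding it well clear of the bench, rock it twice (tip it about 30 degrees to any side, back to level, tip it again, and level), feeling whether it is light or a heavy steel knob still rolls about inside. If it is empty, set it down gently and upright in the blue tray; if something is left in it, in the yellow tray instead; let go of it, and leave the green-lidded tin where it stands.

Things in the scene. Friction and masses are not known exactly. Their poses are not given: they have to be found in the camera images.
- tin_mid (a point): The closed steel tin with a red lid: 96 mm (its x) by 58 mm (its y) by 58 mm tall, z up, lid pressed on, flat sides to grip across the 58 mm. This point is its centre, 29 mm above its underside. Empty it weighs 0.11 to 0.17 kg in all; with the loose steel ball knob (44 mm across, rolls about in it) left inside, 0.41 to 0.58 kg. Whether the knob is inside cannot be seen and changes from run to run.
- tray_blue_in (a point): Shallow blue open tray, fixed to the bench, for empty tins: 190 x 190 mm outside, 178 x 178 mm inside, rim 25 mm above the bench. This point is the centre of its inner floor, which lies 6 mm above the bench; x and y run along its sides, z up. It and the yellow tray may change sides.
- tray_yellow_in (a point): Shallow yellow open tray, fixed to the bench, for tins that still have something inside: same size as the blue one. This point is the centre of its inner floor, 6 mm above the bench; x and y along its sides, z up.
- tin_green_mid (a point): A like tin with a green lid, same size, not part of the job: leave it alone. This point is its centre, 29 mm above its underside.

How it is judged:
On the way, in this order (a step that is already met when the one before it is completed fails the run):
1. the red tin is lifted, its centre more than 80 mm above the bench (height (world z) of tin_mid above 0.08 m), for 0.1 s.
2. up there it is tipped by more than 0.35 rad (20 degrees) to any side (height (world z) of tin_mid above 0.08 m and angle between tin_mid's own z axis and vertical above 0.35 rad), for 0.02 s.
3. still up, it comes back through level (within 0.2 rad) (height (world z) of tin_mid above 0.08 m and angle between tin_mid's own z axis and vertical below 0.2 rad), for 0.02 s.
4. still up, it is tipped again by more than 0.35 rad (all of step 2), for 0.02 s.
At the end, for the whole second after the job is handed in: The red tin stands upright (within 0.1 rad) and at rest on a tray's floor, its centre within 80 mm of the tray's centre and below 42 mm: in the blue tray if it is empty (it presses on the tray with 0.3 to 2.8 N), in the yellow tray if the knob is still inside (it presses with more than 2.8 N) (((horizontal distance between tin_mid and tray_blue_in below 0.08 m and contact force between tin and tray_blue between 0.3 and 2.8 N) or (horizontal distance between tin_mid and tray_yellow_in below 0.08 m and contact force between tin and tray_yellow above 2.8 N)) and angle between tin_mid's own z axis and vertical below 0.1 rad and height (world z) of tin_mid below 0.042 m and linear speed of tin below 0.02 m/s); the robot touches nothing.
It fails at once if the red tin is dropped or slammed down into a tray: over a tray, its centre lower than 70 mm, it moves faster than 0.5 m/s (a fall of some 13 mm) (height (world z) of tin_mid below 0.07 m and linear speed of tin above 0.5 m/s and (horizontal distance between tin_mid and tray_blue_in below 0.1 m or horizontal distance between tin_mid and tray_yellow_in below 0.1 m)).
It fails at once if the green-lidded tin is moved by more than 30 mm (distance of tin_green_mid from where it was at the start of the episode above 0.03 m).
It also fails if it takes over 42 s, if anything falls off the work surface, if the arm or the gripper's body presses on something with over 40 N, if the wrist force passes 120 N, or if a joint passes its speed limit or range.

## Working session

There is one attempt and no reset: what is moved stays moved. The work goes in short steps, Python scripts to look and compute and a tool call to move; the robot and the scene stay as the last step left them, time stands still between calls to the robot, and variables do not carry over. Pictures are saved under pics/ and viewed, at most 10 in all, crops included, and the job is handed in when it is done.

Besides the shell and the picture viewer there is one more tool, called by a JSON object that holds its "op" and its "data". move_arm: Moves the arm, as the interface text tells. Its arguments: {"type":"object","properties":{"motion":{"type":"array"},"newtons":{"type":"number"}},"required":["motion"]}

```bash
ls; mkdir -p pics
python3 - <<'E'
from bench import arm, capture, job, find_in
import cv2,numpy as np
print([a for a in dir(arm) if a[0]!='_'], arm.hold_point_z); print(arm.state())
ims=[]
for n in ("scene","side"):
    c=capture(n); ims.append(c["image"])
    R=cv2.Rodrigues(np.array(c["rvec"],float))[0]; t=np.array(c["tvec"]).ravel()
    print(n,"campos",-R.T@t)
    for th,z in (("tin_mid",.029),("tin_green_mid",.029),("tray_blue_in",.006),("tray_yellow_in",.006)):
        for d in find_in(th,c)[:2]:
            b=d["box"]; u=np.array([(b[0]+b[2])/2,(b[1]+b[3])/2,1])
            ray=R.T@np.linalg.inv(c["K"])@u; o=-R.T@t
            print(th,round(d["p"],2),np.round(b),np.round(o+ray*(z-o[2])/ray[2],3))
cv2.imwrite("pics/a.png",cv2.resize(np.hstack(ims),(800,300)))
E
```

```text
pics
['Unreachable', 'hold_point_z', 'state'] 0.0188
{'time_s': 0.0, 'joints': array([ 1.13169327e+00,  3.79411662e-01,  1.73479757e+00,  4.80359669e-06,
        1.02846452e+00, -3.33521941e-02]), 'joint_velocities': array([ 1.10762794e-03,  4.86860341e-05,  8.43569042e-04,  4.42202648e-04,
       -1.71198984e-03, -2.14155508e-04]), 'joint_efforts': array([ 1.68376620e-03, -7.63697577e+01, -4.34385681e+01,  6.51166798e-02,
        4.23123222e-02, -1.42575586e-04]), 'eef_pos': array([0.27616416, 0.64278673, 0.21327776]), 'tool_rot': array([-3.14051229e+00, -4.01598008e-05,  2.73583929e+00]), 'ft_force': array([-0.0277296 ,  0.22617104,  0.25288923]), 'torque': array([ 0.02330142, -0.03685948,  0.01935586]), 'grasp_force': 0.0, 'finger_gap': 0.09143925829093609}
scene campos [ 1.05706962 -0.35967217  0.77376477]
tin_mid 0.75 [222. 229. 268. 288.] [ 0.646 -0.082  0.029]
tin_green_mid 0.76 [187. 168. 218. 219.] [ 0.45  -0.055  0.029]
tray_blue_in 0.57 [ 30. 216. 160. 333.] [ 0.482 -0.331  0.006]
tray_yellow_in 0.62 [307. 119. 420. 199.] [0.577 0.327 0.006]
side campos [ 0.48396664 -0.79363907  0.63257775]
tin_mid 0.81 [286. 209. 337. 254.] [ 0.643 -0.088  0.029]
tin_green_mid 0.73 [190. 204. 242. 242.] [ 0.437 -0.052  0.029]
tray_blue_in 0.94 [166. 284. 291. 384.] [ 0.464 -0.327  0.006]
tray_blue_in 0.48 [189. 203. 244. 245.] [ 0.437 -0.027  0.006]
tray_yellow_in 0.58 [234. 126. 301. 167.] [0.577 0.33  0.006]
tray_yellow_in 0.39 [284. 210. 337. 253.] [ 0.648 -0.062  0.006]
```

View pics/a.png

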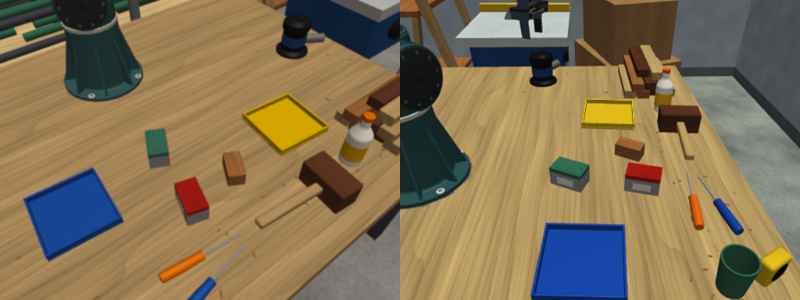

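The red tin is at about (245,258) in the scene view, green at (203,193), and the trays are on opposite sides. Next I fit the tin's yaw. The moves offer no tilt axis, so I'll also test in free air how the arm behaves past its reach limit.

```bash
cat > fit.py <<'E'
from bench import arm, capture, job, find_in
import cv2,numpy as np
from scipy.optimize import differential_evolution as DE
def masks(lo,hi):
    out=[]
    for n in ("scene","side"):
        c=capture(n); h=cv2.cvtColor(c["image"],cv2.COLOR_BGR2HSV)
        m=cv2.inRange(h,lo,hi)
        if lo[0]==0: m|=cv2.inRange(h,(174,lo[1],lo[2]),(180,255,255))
        out.append((c,m))
    return out
def project(c,P): return cv2.projectPoints(P,np.array(c["rvec"],float),np.array(c["tvec"],float),c["K"],None)[0].reshape(-1,2)
def box(x,y,a,lx,ly,z0,z1):
    s=np.array([[i*lx/2,j*ly/2] for i in(-1,1) for j in(-1,1)])
    R=np.array([[np.cos(a),-np.sin(a)],[np.sin(a),np.cos(a)]]); q=s@R.T+[x,y]
    return np.vstack([np.c_[q,np.full(4,z0)],np.c_[q,np.full(4,z1)]])
def fit(ms,xy,lx,ly,z1,r=.03,hz=(.003,.03),arng=(0,np.pi)):
    W=[]
    for c,m in ms:
        ctr=project(c,np.array([[*xy,z1]]))[0]; w=np.zeros_like(m); cv2.circle(w,tuple(int(v) for v in ctr),70,255,-1); W.append((c,m&w))
    def cost(p):
        s=0
        for c,m in W:
            q=np.zeros_like(m); h=cv2.convexHull((project(c,box(p[0],p[1],p[2],lx,ly,z1-p[3],z1))*16).astype(np.int32))
            cv2.fillConvexPoly(q,h,255,shift=4); s+=1-(q&m).astype(bool).sum()/((q|m).astype(bool).sum()+1)
        return s
    g=DE(cost,[(xy[0]-r,xy[0]+r),(xy[1]-r,xy[1]+r),arng,hz],seed=1,maxiter=60,popsize=12,polish=False)
    return np.round(g.x,4),round(g.fun/2,3)
E
python3 - <<'E'
from fit import *
ms=masks((0,140,60),(8,255,255)); print("red",fit(ms,(.645,-.085),.096,.058,.058))
ms=[(c,cv2.inRange(cv2.cvtColor(c["image"],cv2.COLOR_BGR2HSV),(60,80,40),(95,255,255))) for c,_ in ms]; print("green",fit(ms,(.443,-.053),.096,.058,.058))
E
```

```text
red (array([ 0.643 , -0.0817,  2.8571,  0.009 ]), np.float64(0.043))
green (array([ 0.4395, -0.0548,  2.6728,  0.0055]), np.float64(0.067))
```

{"op": "move_arm", "data": {"motion": [[[0, 41, -20, 0, 1], [0, 41, -20, 0, 1], [0, 41, -20, 0, 1], [0, 41, -20, 0, 1], [0, 41, -20, 0, 1], [0, 41, -20, 0, 1], [0, 41, -20, 0, 1], [0, 41, -20, 0, 1]]]}}

```text
time_s: 1.27
eef_pos: [0.3938, 0.9166, 0.3595]
tool_rot: [3.141, 0.0, 2.736]
ft_force: [0.3, 1.5, 0.1]
finger_gap: 0.0915
grasp_force: 0.0
```

{"op": "move_arm", "data": {"motion": [[[0, 41, 0, 0, 1], [0, 41, 0, 0, 1], [0, 41, 0, 0, 1], [0, 41, 0, 0, 1]]]}}

```text
time_s: 1.6
eef_pos: [0.4335, 1.0085, 0.36]
tool_rot: [3.141, -0.0, 2.736]
ft_force: [0.2, 1.1, 0.9]
finger_gap: 0.0909
grasp_force: 0.0
```

{"op": "move_arm", "data": {"motion": [[[0, 41, 0, 0, 1], [0, 41, 0, 0, 1], [0, 41, 0, 0, 1], [0, 41, 0, 0, 1]]]}}

```text
time_s: 1.93
eef_pos: [0.45, 1.0467, 0.328]
tool_rot: [3.076, -0.0, 2.736]
ft_force: [0.2, 0.5, 1.9]
finger_gap: 0.0912
grasp_force: 0.0
```

```bash
python3 -c "
from bench import arm
s=arm.state();print(s['joints'],s['eef_pos'],s['tool_rot'])"
```

```text
[ 1.14390916e+00  1.28840223e+00  6.66381555e-03  1.61657935e-03
  1.78053911e+00 -2.06809492e-02] [0.45002192 1.04666738 0.32798224] [ 3.07558679e+00 -1.91580290e-04  2.73578154e+00]
```

{"op": "move_arm", "data": {"motion": [[[0, 41, 0, 0, 1], [0, 41, 0, 0, 1], [0, 41, 0, 0, 1], [0, 41, 0, 0, 1], [0, 41, 0, 0, 1]]]}}

```text
time_s: 2.35
eef_pos: [0.4648, 1.0811, 0.3209]
tool_rot: [2.946, 0.0, 2.736]
ft_force: [-0.5, -0.2, -0.8]
finger_gap: 0.0915
grasp_force: 0.0
```

```bash
python3 -c "
from bench import arm
s=arm.state();print(s['joints'],s['eef_pos'],s['tool_rot'])"
```

```text
[ 1.14403944  1.30102997  0.00229175  0.00405928  1.64253317 -0.02022582] [0.46478448 1.08109467 0.32094482] [2.94581415e+00 1.93390567e-05 2.73574817e+00]
```

{"op": "move_arm", "data": {"motion": [[[0, 41, 0, 0, 1], [0, 41, 0, 0, 1], [0, 41, 0, 0, 1], [0, 41, 0, 0, 1], [0, 41, 0, 0, 1], [0, 41, 0, 0, 1], [0, 41, 0, 0, 1], [0, 41, 0, 0, 1]]]}}

```text
time_s: 3.02
eef_pos: [0.4833, 1.1243, 0.3492]
tool_rot: [2.751, 0.0, 2.736]
ft_force: [0.3, 0.8, -0.2]
finger_gap: 0.0914
grasp_force: 0.0
```

{"op": "move_arm", "data": {"motion": [[[0, -41, 0, 0, 1], [0, -41, 0, 0, 1], [0, -41, 0, 0, 1], [0, -41, 0, 0, 1]]]}}

```text
time_s: 3.35
eef_pos: [0.4628, 1.0759, 0.3257]
tool_rot: [2.75, 0.0, 2.736]
ft_force: [0.2, 2.6, -0.0]
finger_gap: 0.0916
grasp_force: 0.0
```

Past the reach limit the tool tilts, and it stays tilted (0.39 rad now). So if I grasp with the tool tilted along the tin's long axis, turning about the tool's z will rock the tin. First I'll take this tilt out at the inner limit, then tilt again along the tin's azimuth.

{"op": "move_arm", "data": {"motion": [[[0, -38, -15, 0, 1], [0, -38, -15, 0, 1], [0, -38, -15, 0, 1], [0, -38, -15, 0, 1], [0, -38, -15, 0, 1], [0, -38, -15, 0, 1], [0, -38, -15, 0, 1], [0, -38, -15, 0, 1]]]}}

```text
time_s: 4.02
eef_pos: [0.3419, 0.7943, 0.3227]
tool_rot: [2.751, -0.0, 2.736]
ft_force: [0.4, 1.1, 0.7]
finger_gap: 0.0911
grasp_force: 0.0
```

{"op": "move_arm", "data": {"motion": [[[0, -38, -15, 0, 1], [0, -38, -15, 0, 1], [0, -38, -15, 0, 1], [0, -38, -15, 0, 1], [0, -38, -15, 0, 1], [0, -38, -15, 0, 1], [0, -38, -15, 0, 1], [0, -38, -15, 0, 1]]]}}

```text
time_s: 4.68
eef_pos: [0.2131, 0.4944, 0.318]
tool_rot: [2.751, 0.0, 2.736]
ft_force: [-0.5, 0.2, 0.4]
finger_gap: 0.0912
grasp_force: 0.0
```

```bash
python3 -c "
from bench import arm
s=arm.state();print(s['joints'],s['eef_pos'],s['tool_rot'])"
```

```text
[ 1.11014612 -0.17068736  2.18097934  0.03092827  0.74117788 -0.07368897] [0.2130745  0.49439932 0.31799173] [2.75070224e+00 6.65684925e-05 2.73592795e+00]
```

{"op": "move_arm", "data": {"motion": [[[0, -38, -15, 0, 1], [0, -38, -15, 0, 1], [0, -38, -15, 0, 1], [0, -38, -15, 0, 1], [0, -38, -15, 0, 1], [0, -38, -15, 0, 1], [0, -38, -15, 0, 1], [0, -38, -15, 0, 1]]]}}

```text
time_s: 5.35
eef_pos: [0.1187, 0.2731, 0.2899]
tool_rot: [2.799, -0.0, 2.736]
ft_force: [-0.8, 0.5, 1.0]
finger_gap: 0.0907
grasp_force: 0.0
```

```bash
python3 -c "
from bench import arm
s=arm.state();print(s['joints'],s['eef_pos'],s['tool_rot'])"
```

```text
[ 1.04640302 -0.739437    2.54719945  0.04738564  0.99380081 -0.13740876] [0.11871428 0.27308837 0.28991792] [ 2.79883188e+00 -7.94505340e-06  2.73557505e+00]
```

```bash
cat > w.py <<'E'
import sys,numpy as np
from bench import arm
from scipy.spatial.transform import Rotation as Ro
def go(*ts,step=40):
    s=arm.state(); p=s['eef_pos']; R=Ro.from_euler('xyz',s['tool_rot'])
    M=R.as_matrix()
    print('t',round(s['time_s'],2),'p',p.round(4),'j',s['joints'].round(2))
    z=M[:,2]; print('tilt',np.arccos(-z[2]).round(3),'az',np.degrees(np.arctan2(z[1],z[0])).round(1),'y',M[:,1].round(3),'rpy',s['tool_rot'].round(3),'F',s['ft_force'].round(2),'gap',round(s['finger_gap'],4),'gf',s['grasp_force'])
    for t in ts:
        d=R.inv().apply(np.array(t)-p)*1000; n=int(np.ceil(np.linalg.norm(d)/step)) or 1
        print(n,'x',(d/n).round(1)); p=np.array(t)
if __name__=="__main__":
    a=[float(v) for v in sys.argv[1:]]; go(*[a[i:i+3] for i in range(0,len(a),3)])
E
python3 w.py .45 .10 .35 .493 -.927 .33
```

```text
t 5.35 p [0.1187 0.2731 0.2899] j [ 1.05 -0.74  2.55  0.05  0.99 -0.14]
tilt 0.343 az 66.7 y [0.372 0.865 0.336] rpy [ 2.799 -0.     2.736] F [-0.78  0.52  1.03] gap 0.0907 gf 0.0
10 x [-37.3  -0.6  -6.6]
26 x [-17.1 -33.8 -11.3]
```

{"op": "move_arm", "data": {"motion": [[[-37, 0, -8, 0, 1], [-37, 0, -8, 0, 1], [-37, 0, -8, 0, 1], [-37, 0, -8, 0, 1], [-37, 0, -8, 0, 1], [-37, 0, -8, 0, 1], [-37, 0, -8, 0, 1], [-37, 0, -8, 0, 1]]]}}

```text
time_s: 6.02
eef_pos: [0.3343, 0.1647, 0.3402]
tool_rot: [2.802, 0.005, 2.734]
ft_force: [0.7, 1.4, 0.5]
finger_gap: 0.0914
grasp_force: 0.0
```

{"op": "move_arm", "data": {"motion": [[[-37, 0, -8, 0, 1], [-37, 0, -8, 0, 1], [-17, -34, -11, 0, 1], [-17, -34, -11, 0, 1], [-17, -34, -11, 0, 1], [-17, -34, -11, 0, 1], [-17, -34, -11, 0, 1], [-17, -34, -11, 0, 1]]]}}

```text
time_s: 6.68
eef_pos: [0.4071, -0.108, 0.3498]
tool_rot: [2.807, 0.005, 2.734]
ft_force: [1.5, 0.9, -0.0]
finger_gap: 0.0913
grasp_force: 0.0
```

{"op": "move_arm", "data": {"motion": [[[-17, -34, -11, 0, 1], [-17, -34, -11, 0, 1], [-17, -34, -11, 0, 1], [-17, -34, -11, 0, 1], [-17, -34, -11, 0, 1], [-17, -34, -11, 0, 1], [-17, -34, -11, 0, 1], [-17, -34, -11, 0, 1]]]}}

```text
time_s: 7.35
eef_pos: [0.4189, -0.4246, 0.343]
tool_rot: [2.809, 0.004, 2.735]
ft_force: [0.2, 0.4, -0.2]
finger_gap: 0.0913
grasp_force: 0.0
```

```bash
python3 w.py .493 -.927 .33
```

```text
t 7.35 p [ 0.4189 -0.4246  0.343 ] j [-0.96  0.16  1.79  0.29  1.37 -2.21]
tilt 0.333 az 66.1 y [0.373 0.868 0.327] rpy [2.809 0.004 2.735] F [ 0.18  0.37 -0.18] gap 0.0913 gf 0.0
13 x [-20.5 -31.8  -9.8]
```

{"op": "move_arm", "data": {"motion": [[[-20, -32, -10, 0, 1], [-20, -32, -10, 0, 1], [-20, -32, -10, 0, 1], [-20, -32, -10, 0, 1], [-20, -32, -10, 0, 1], [-20, -32, -10, 0, 1], [-20, -32, -10, 0, 1], [-20, -32, -10, 0, 1]]]}}

```text
time_s: 8.02
eef_pos: [0.4602, -0.7337, 0.3343]
tool_rot: [2.809, 0.003, 2.735]
ft_force: [0.3, 0.1, 1.1]
finger_gap: 0.0912
grasp_force: 0.0
```

{"op": "move_arm", "data": {"motion": [[[-20, -32, -10, 0, 1], [-20, -32, -10, 0, 1], [-20, -32, -10, 0, 1], [-20, -32, -10, 0, 1], [-20, -32, -10, 0, 1], [-20, -32, -10, 0, 1], [-20, -32, -10, 0, 1], [-20, -32, -10, 0, 1]]]}}

```text
time_s: 8.68
eef_pos: [0.4878, -0.9528, 0.3266]
tool_rot: [2.816, 0.015, 2.731]
ft_force: [-0.5, -0.6, 0.1]
finger_gap: 0.0912
grasp_force: 0.0
```

```bash
python3 w.py .7 -1.327 .33
```

```text
t 8.68 p [ 0.4878 -0.9528  0.3266] j [-1.18  1.28  0.05  0.27  2.02 -2.25]
tilt 0.325 az 63.9 y [0.374 0.871 0.319] rpy [2.816 0.015 2.731] F [-0.55 -0.64  0.1 ] gap 0.0912 gf 0.0
11 x [-31.3 -22.3  -7.3]
```

{"op": "move_arm", "data": {"motion": [[[-31, -22, -7, 0, 1], [-31, -22, -7, 0, 1], [-31, -22, -7, 0, 1], [-31, -22, -7, 0, 1], [-31, -22, -7, 0, 1], [-31, -22, -7, 0, 1], [-31, -22, -7, 0, 1], [-31, -22, -7, 0, 1]]]}}

```text
time_s: 9.35
eef_pos: [0.5317, -0.9918, 0.2913]
tool_rot: [2.917, 0.146, 2.693]
ft_force: [-0.7, -0.0, -0.4]
finger_gap: 0.0912
grasp_force: 0.0
```

```bash
python3 w.py .7 -1.427 .33
```

```text
t 9.35 p [ 0.5317 -0.9918  0.2913] j [-1.16  1.33  0.    0.27  1.84 -2.23]
tilt 0.267 az 31.8 y [0.394 0.892 0.22 ] rpy [2.917 0.146 2.693] F [-0.73 -0.04 -0.44] gap 0.0912 gf 0.0
12 x [-28.5 -26.1  -5. ]
```

{"op": "move_arm", "data": {"motion": [[[-29, -26, -5, 0, 1], [-29, -26, -5, 0, 1], [-29, -26, -5, 0, 1], [-29, -26, -5, 0, 1], [-29, -26, -5, 0, 1], [-29, -26, -5, 0, 1], [-29, -26, -5, 0, 1], [-29, -26, -5, 0, 1]]]}}

```text
time_s: 10.02
eef_pos: [0.5341, -1.0457, 0.2884]
tool_rot: [3.024, 0.288, 2.667]
ft_force: [0.1, -1.5, -0.5]
finger_gap: 0.0911
grasp_force: 0.0
```

```bash
python3 w.py .75 -1.427 .33
```

```text
t 10.02 p [ 0.5341 -1.0457  0.2884] j [-1.18  1.34  0.    0.28  1.66 -2.25]
tilt 0.31 az -4.6 y [0.424 0.899 0.112] rpy [3.024 0.288 2.667] F [ 0.13 -1.51 -0.52] gap 0.0911 gf 0.0
12 x [-30.2 -20.5   3. ]
```

{"op": "move_arm", "data": {"motion": [[[-30, -25, 0, 0, 1], [-30, -25, 0, 0, 1], [-30, -25, 0, 0, 1]]]}}

```text
time_s: 10.27
eef_pos: [0.5402, -1.0636, 0.2883]
tool_rot: [3.065, 0.341, 2.662]
ft_force: [0.3, -0.1, 0.9]
finger_gap: 0.0909
grasp_force: 0.0
```

```bash
python3 w.py .6 -.3 .3 .643 -.082 .2
```

```text
t 10.27 p [ 0.5402 -1.0636  0.2883] j [-1.18  1.34  0.    0.28  1.58 -2.25]
tilt 0.349 az -14.6 y [0.438 0.896 0.072] rpy [3.065 0.341 2.662] F [ 0.31 -0.06  0.91] gap 0.0909 gf 0.0
20 x [13.9 35.6 -2.9]
7 x [13.2 29.6 12.8]
```

{"op": "move_arm", "data": {"motion": [[[10, 36, -3, 0, 1], [10, 36, -3, 0, 1], [14, 36, -3, 0, 1], [14, 36, -3, 0, 1], [14, 36, -3, 0, 1], [14, 36, -3, 0, 1], [14, 36, -3, 0, 1], [14, 36, -3, 0, 1]]]}}

```text
time_s: 10.93
eef_pos: [0.5663, -0.842, 0.2977]
tool_rot: [3.063, 0.342, 2.662]
ft_force: [1.6, -0.9, 0.9]
finger_gap: 0.0916
grasp_force: 0.0
```

{"op": "move_arm", "data": {"motion": [[[14, 36, -3, 0, 1], [14, 36, -3, 0, 1], [14, 36, -3, 0, 1], [14, 36, -3, 0, 1], [14, 36, -3, 0, 1], [14, 36, -3, 0, 1], [14, 36, -3, 0, 1], [14, 36, -3, 0, 1]]]}}

```text
time_s: 11.6
eef_pos: [0.5906, -0.5333, 0.3043]
tool_rot: [3.063, 0.343, 2.662]
ft_force: [0.3, -0.1, 0.4]
finger_gap: 0.0915
grasp_force: 0.0
```

{"op": "move_arm", "data": {"motion": [[[14, 36, -3, 0, 1], [14, 36, -3, 0, 1], [14, 36, -3, 0, 1], [14, 36, -3, 0, 1], [0, 0, 0, -0.095, 1], [0, 0, 0, -0.095, 1]]]}}

```text
time_s: 12.1
eef_pos: [0.6033, -0.3785, 0.308]
tool_rot: [3.133, 0.352, 2.87]
ft_force: [0.0, -0.1, -0.9]
finger_gap: 0.0911
grasp_force: 0.0
```

```bash
python3 w.py .616 -.075 .18 .616 -.075 .116
python3 - <<'E'
import numpy as np,cv2
from bench import capture
def P(n,u,z):
    c=capture(n);R=cv2.Rodrigues(np.array(c["rvec"],float))[0];o=-R.T@np.array(c["tvec"]).ravel()
    r=R.T@np.linalg.inv(c["K"])@np.array([*u,1.]);return (o+r*(z-o[2])/r[2]).round(3)
print(P("scene",(298,215),.02),P("side",(293,190),.02))
E
```

```text
t 12.1 p [ 0.6033 -0.3785  0.308 ] j [-0.64  0.18  1.84  0.19  0.8  -2.05]
tilt 0.352 az -14.1 y [0.265 0.964 0.008] rpy [3.133 0.352 2.87 ] F [ 0.03 -0.08 -0.91] gap 0.0911 gf 0.0
9 x [12.1 32.8 11. ]
2 x [11.  -0.3 30. ]
[0.621 0.077 0.02 ] [0.624 0.081 0.02 ]
```

{"op": "move_arm", "data": {"motion": [[[12, 33, 11, 0, 1], [12, 33, 11, 0, 1], [12, 33, 11, 0, 1], [12, 33, 11, 0, 1], [12, 33, 11, 0, 1], [12, 33, 11, 0, 1], [12, 33, 11, 0, 1], [12, 33, 11, 0, 1]]]}}

```text
time_s: 12.87
eef_pos: [0.6169, -0.108, 0.1939]
tool_rot: [3.129, 0.351, 2.859]
ft_force: [1.4, -0.6, -0.6]
finger_gap: 0.0909
grasp_force: 0.0
```

{"op": "move_arm", "data": {"motion": [[[12, 33, 11, 0, 1], [11, 0, 30, 0, 1], [11, 0, 30, 0, 1], [0, 0, 0, 0, 1]]]}}

```text
time_s: 13.2
eef_pos: [0.6156, -0.0737, 0.1109]
tool_rot: [3.131, 0.343, 2.861]
ft_force: [-0.8, 0.2, -0.9]
finger_gap: 0.0914
grasp_force: 0.0
```

```bash
python3 w.py .649 -.084 .022
python3 - <<'E'
from fit import *
ms=masks((0,140,60),(8,255,255))
cv2.imwrite("pics/b.png",np.hstack([cv2.resize(m[0]["image"],(400,300)) for m in ms]))
E
```

```text
t 13.2 p [ 0.6156 -0.0737  0.1109] j [-0.14  0.3   2.12 -0.1   0.38 -1.35]
tilt 0.343 az -14.2 y [0.273 0.962 0.01 ] rpy [3.131 0.343 2.861] F [-0.8   0.25 -0.91] gap 0.0914 gf 0.0
3 x [-1.  -0.6 31.8]
```

View pics/b.png

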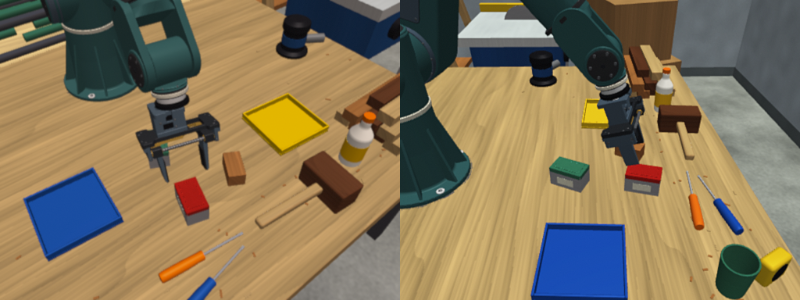

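The fingers straddle the red tin, leaning along its long axis, and the bench around it is clear. I'll descend along the tool's z.

{"op": "move_arm", "data": {"motion": [[[-1, -1, 21, 0, 1], [0, 0, 21, 0, 1], [0, 0, 20, 0, 1], [0, 0, 0, 0, 1]]]}}

```text
time_s: 13.63
eef_pos: [0.6422, -0.0819, 0.0612]
tool_rot: [3.132, 0.344, 2.861]
ft_force: [-0.7, -0.7, -0.2]
finger_gap: 0.0914
grasp_force: 0.0
```

```bash
python3 w.py .649 -.084 .022
```

```text
t 13.63 p [ 0.6422 -0.0819  0.0612] j [-0.15  0.42  2.07 -0.12  0.31 -1.34]
tilt 0.344 az -14.4 y [0.274 0.962 0.009] rpy [3.132 0.344 2.861] F [-0.68 -0.71 -0.24] gap 0.0914 gf 0.0
1 x [ 6.5 -0.5 39.3]
```

{"op": "move_arm", "data": {"motion": [[[3, 0, 18, 0, 1], [3, 0, 18, 0, 1], [0, 0, 0, 0, 1]]]}}

```text
time_s: 13.88
eef_pos: [0.6537, -0.0828, 0.0374]
tool_rot: [3.138, 0.321, 2.862]
ft_force: [-0.1, -0.1, 0.1]
finger_gap: 0.0913
grasp_force: 0.0
```

```bash
python3 w.py .649 -.084 .022
```

```text
t 13.88 p [ 0.6537 -0.0828  0.0374] j [-0.15  0.48  2.04 -0.13  0.31 -1.32]
tilt 0.321 az -15.3 y [0.275 0.962 0.004] rpy [3.138 0.321 2.862] F [-0.06 -0.15  0.07] gap 0.0913 gf 0.0
1 x [ 8.8 -2.5 13.3]
```

{"op": "move_arm", "data": {"motion": [[[6, -1, 10, 0, 1], [6, 0, 10, 0, 1], [0, 0, 0, 0, 1]]]}}

```text
time_s: 14.13
eef_pos: [0.651, -0.0814, 0.0215]
tool_rot: [-3.14, 0.302, 2.863]
ft_force: [-0.7, 0.1, -0.4]
finger_gap: 0.0914
grasp_force: 0.0
```

```bash
python3 w.py .649 -.084 .022
```

```text
t 14.13 p [ 0.651  -0.0814  0.0215] j [-0.14  0.51  2.03 -0.14  0.31 -1.31]
tilt 0.302 az -16.2 y [ 0.275  0.961 -0.001] rpy [-3.14   0.302  2.863] F [-0.68  0.14 -0.37] gap 0.0914 gf 0.0
1 x [ 1.  -3.  -0.8]
```

{"op": "move_arm", "data": {"motion": [[[0, 0, 0, 0, -1], [0, 0, 0, 0, -1], [0, 0, 0, 0, -1], [0, 0, 0, 0, -1], [0, 0, 0, 0, -1], [0, 0, 0, 0, -1]]], "newtons": 50}}

```text
time_s: 14.63
eef_pos: [0.6515, -0.0814, 0.0219]
tool_rot: [-3.141, 0.303, 2.864]
ft_force: [-1.0, -0.5, 3.5]
finger_gap: 0.0579
grasp_force: 50.0
```

```bash
python3 w.py
```

```text
t 14.63 p [ 0.6515 -0.0814  0.0219] j [-0.14  0.51  2.03 -0.14  0.31 -1.31]
tilt 0.303 az -16.1 y [ 0.275  0.962 -0.001] rpy [-3.141  0.303  2.864] F [-1.04 -0.51  3.5 ] gap 0.0579 gf 49.98788483440876
```

{"op": "move_arm", "data": {"motion": [[[-4, 0, -12, 0, -1], [-9, 0, -28, 0, -1], [-12, 0, -36, 0, -1], [-12, 0, -36, 0, -1], [-12, 0, -36, 0, -1], [-9, 0, -28, 0, -1], [0, 0, 0, 0, -1], [0, 0, 0, 0, -1]]]}}

```text
time_s: 15.3
eef_pos: [0.6547, -0.0821, 0.2092]
tool_rot: [-3.141, 0.305, 2.864]
ft_force: [-0.3, 0.8, -4.2]
finger_gap: 0.0576
grasp_force: 50.0
```

```bash
python3 w.py; python3 w.py|grep -o 'F.*gap'
python3 - <<'E'
from fit import *
c=capture("side");cv2.imwrite("pics/c.png",c["image"])
E
```

```text
t 15.3 p [ 0.6547 -0.0821  0.2092] j [-0.14  0.21  1.99 -0.07  0.64 -1.39]
tilt 0.305 az -16.0 y [ 0.274  0.962 -0.   ] rpy [-3.141  0.305  2.864] F [-0.27  0.76 -4.24] gap 0.0576 gf 49.98763181269169
F [-0.27  0.76 -4.24] gap
```

View pics/c.png

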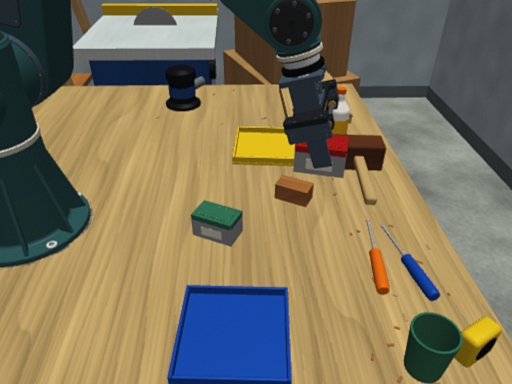

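Level lift, tin at about (320,155). The force suggests a heavy tin (about 4 N plus noise). Now I rock it by turning about the tilted tool axis.

{"op": "move_arm", "data": {"motion": [[[0, 0, 0, 0.06, -1], [0, 0, 0, 0.12, -1], [0, 0, 0, 0.12, -1], [0, 0, 0, 0.12, -1], [0, 0, 0, 0.12, -1], [0, 0, 0, 0.12, -1], [0, 0, 0, 0.12, -1], [0, 0, 0, 0.12, -1]]]}}

```text
time_s: 16.02
eef_pos: [0.6528, -0.0818, 0.2044]
tool_rot: [2.905, 0.183, 1.936]
ft_force: [0.3, -0.6, -4.3]
finger_gap: 0.0578
grasp_force: 50.0
```

{"op": "move_arm", "data": {"motion": [[[0, 0, 0, 0.12, -1], [0, 0, 0, 0.12, -1], [0, 0, 0, 0.12, -1], [0, 0, 0, 0.12, -1], [0, 0, 0, 0.12, -1], [0, 0, 0, 0.12, -1], [0, 0, 0, 0.12, -1], [0, 0, 0, 0.12, -1]]]}}

```text
time_s: 16.68
eef_pos: [0.6528, -0.0818, 0.2044]
tool_rot: [2.855, -0.084, 1.01]
ft_force: [-0.5, -0.1, -3.9]
finger_gap: 0.058
grasp_force: 50.0
```

{"op": "move_arm", "data": {"motion": [[[0, 0, 0, 0.12, -1], [0, 0, 0, 0.06, -1], [0, 0, 0, 0, -1], [0, 0, 0, 0, -1]]]}}

```text
time_s: 17.02
eef_pos: [0.6533, -0.0819, 0.2051]
tool_rot: [2.872, -0.132, 0.844]
ft_force: [-0.4, 0.3, -4.3]
finger_gap: 0.058
grasp_force: 50.0
```

Run:
```python
from fit import *
import w; w.go(); c=capture("side")
s=arm.state(); print(s['ft_force'],s['torque'])
cv2.imwrite("pics/d.png",c["image"][60:320,180:460])
```

```text
t 17.02 p [ 0.6533 -0.0819  0.2051] j [-0.14  0.22  1.99 -0.07  0.64  0.65]
tilt 0.299 az -16.2 y [ 0.697 -0.667  0.264] rpy [ 2.872 -0.132  0.844] F [-0.41  0.33 -4.25] gap 0.058 gf 49.98788885772228
[ 0.72830982 -0.15354868 -4.1027377 ] [ 0.03532669  0.45331598 -0.0349392 ]
```

View pics/d.png

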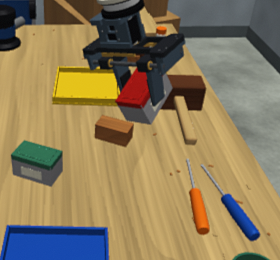

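The tin is clearly tipped about 30° (crop around (148,95)). All readings show about -4.2 N, so the knob is inside and it goes in the yellow tray. I'll finish the rocking.

{"op": "move_arm", "data": {"motion": [[[0, 0, 0, -0.06, -1], [0, 0, 0, -0.12, -1], [0, 0, 0, -0.12, -1], [0, 0, 0, -0.12, -1], [0, 0, 0, -0.12, -1], [0, 0, 0, -0.12, -1], [0, 0, 0, -0.12, -1], [0, 0, 0, -0.12, -1]]]}}

```text
time_s: 17.73
eef_pos: [0.6539, -0.082, 0.2062]
tool_rot: [2.868, 0.127, 1.714]
ft_force: [0.1, 0.4, -4.9]
finger_gap: 0.0578
grasp_force: 50.0
```

{"op": "move_arm", "data": {"motion": [[[0, 0, 0, -0.12, -1], [0, 0, 0, -0.12, -1], [0, 0, 0, -0.12, -1], [0, 0, 0, -0.12, -1], [0, 0, 0, -0.12, -1], [0, 0, 0, -0.12, -1], [0, 0, 0, -0.12, -1], [0, 0, 0, -0.12, -1]]]}}

```text
time_s: 18.4
eef_pos: [0.6539, -0.082, 0.2062]
tool_rot: [3.09, 0.297, 2.684]
ft_force: [-0.7, 0.5, -4.6]
finger_gap: 0.0581
grasp_force: 50.0
```

{"op": "move_arm", "data": {"motion": [[[0, 0, 0, -0.12, -1], [0, 0, 0, -0.06, -1], [0, 0, 0, 0, -1], [0, 0, 0, 0, -1], [0, 0, 0, 0.06, -1], [0, 0, 0, 0.12, -1], [0, 0, 0, 0.12, -1], [0, 0, 0, 0.12, -1]]]}}

```text
time_s: 19.07
eef_pos: [0.6541, -0.082, 0.2067]
tool_rot: [3.014, 0.274, 2.418]
ft_force: [-0.2, 0.4, -3.7]
finger_gap: 0.0576
grasp_force: 50.0
```

{"op": "move_arm", "data": {"motion": [[[0, 0, 0, 0.12, -1], [0, 0, 0, 0.12, -1], [0, 0, 0, 0.12, -1], [0, 0, 0, 0.12, -1], [0, 0, 0, 0.12, -1], [0, 0, 0, 0.12, -1], [0, 0, 0, 0.12, -1], [0, 0, 0, 0.12, -1]]]}}

```text
time_s: 19.73
eef_pos: [0.6542, -0.082, 0.2067]
tool_rot: [2.845, 0.055, 1.468]
ft_force: [-0.4, -1.1, -4.5]
finger_gap: 0.0574
grasp_force: 50.0
```

{"op": "move_arm", "data": {"motion": [[[0, 0, 0, 0.12, -1], [0, 0, 0, 0.12, -1], [0, 0, 0, 0.12, -1], [0, 0, 0, 0.12, -1], [0, 0, 0, 0.12, -1], [0, 0, 0, 0.06, -1], [0, 0, 0, 0, -1], [0, 0, 0, 0, -1]]]}}

```text
time_s: 20.4
eef_pos: [0.6542, -0.082, 0.2068]
tool_rot: [2.87, -0.134, 0.843]
ft_force: [-0.1, -0.8, -4.8]
finger_gap: 0.0579
grasp_force: 50.0
```

{"op": "move_arm", "data": {"motion": [[[0, 0, 0, -0.06, -1], [0, 0, 0, -0.12, -1], [0, 0, 0, -0.12, -1], [0, 0, 0, -0.12, -1], [0, 0, 0, -0.12, -1], [0, 0, 0, -0.12, -1], [0, 0, 0, -0.12, -1], [0, 0, 0, -0.12, -1]]]}}

```text
time_s: 21.07
eef_pos: [0.6542, -0.0821, 0.2068]
tool_rot: [2.867, 0.128, 1.714]
ft_force: [-0.2, -0.7, -4.6]
finger_gap: 0.0579
grasp_force: 50.0
```

{"op": "move_arm", "data": {"motion": [[[0, 0, 0, -0.12, -1], [0, 0, 0, -0.12, -1], [0, 0, 0, -0.12, -1], [0, 0, 0, -0.12, -1], [0, 0, 0, -0.12, -1], [0, 0, 0, -0.12, -1], [0, 0, 0, -0.12, -1], [0, 0, 0, -0.12, -1]]]}}

```text
time_s: 21.73
eef_pos: [0.6542, -0.0821, 0.2068]
tool_rot: [3.089, 0.298, 2.684]
ft_force: [0.3, -0.1, -5.1]
finger_gap: 0.0578
grasp_force: 50.0
```

{"op": "move_arm", "data": {"motion": [[[0, 0, 0, -0.12, -1], [0, 0, 0, -0.06, -1], [0, 0, 0, 0, -1], [0, 0, 0, 0, -1]]]}}

```text
time_s: 22.07
eef_pos: [0.6542, -0.0821, 0.2069]
tool_rot: [-3.141, 0.302, 2.863]
ft_force: [0.6, -0.2, -3.8]
finger_gap: 0.0576
grasp_force: 50.0
```

Run:
```python
from fit import *
import w; w.go((.60,.326,.20),(.60,.326,.05))
c=capture("side");cv2.imwrite("pics/e.png",c["image"][60:320,180:460])
h=cv2.cvtColor(c["image"],cv2.COLOR_BGR2HSV);E=[]
ms=masks((20,150,80),(34,255,255)); print(fit(ms,(.577,.329),.19,.19,.025,hz=(.02,.025),arng=(-.8,.8)))
```

```text
t 22.07 p [ 0.6542 -0.0821  0.2069] j [-0.14  0.22  1.99 -0.07  0.64 -1.39]
tilt 0.302 az -16.1 y [ 0.276  0.961 -0.001] rpy [-3.141  0.302  2.863] F [ 0.63 -0.21 -3.84] gap 0.0576 gf 49.98734213411808
11 x [14.5 34.3 -3.9]
4 x [11.2  0.  35.8]
(array([ 0.5741,  0.3301, -0.0879,  0.0229]), np.float64(0.093))
```

View pics/e.png

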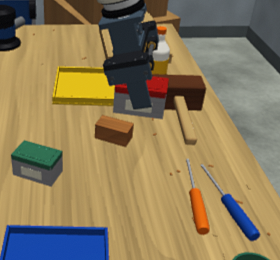

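The tin is level again and held centrally (crop (140,90)). I carry it to the yellow tray.

{"op": "move_arm", "data": {"motion": [[[7, 17, -2, 0, -1], [14, 34, -4, 0, -1], [14, 34, -4, 0, -1], [14, 34, -4, 0, -1], [14, 34, -4, 0, -1], [14, 34, -4, 0, -1], [14, 34, -4, 0, -1], [14, 34, -4, 0, -1]]]}}

```text
time_s: 22.88
eef_pos: [0.6189, 0.1949, 0.2042]
tool_rot: [-3.141, 0.303, 2.863]
ft_force: [0.8, -1.1, -3.8]
finger_gap: 0.058
grasp_force: 50.0
```

{"op": "move_arm", "data": {"motion": [[[14, 34, -4, 0, -1], [14, 34, -4, 0, -1], [14, 34, -4, 0, -1], [7, 17, -2, 0, -1], [0, 0, 0, 0, -1], [0, 0, 0, 0, -1]]]}}

```text
time_s: 23.38
eef_pos: [0.6027, 0.3225, 0.2025]
tool_rot: [-3.141, 0.302, 2.865]
ft_force: [-0.4, -0.6, -4.3]
finger_gap: 0.0575
grasp_force: 50.0
```

```bash
python3 w.py .5985 .328 .06 .5985 .328 .03; python3 w.py .5985 .328 .03 | tail -1
```

```text
t 23.38 p [0.6027 0.3225 0.2025] j [ 0.54  0.3   1.9  -0.32  0.77 -0.54]
tilt 0.302 az -16.0 y [ 0.273  0.962 -0.001] rpy [-3.141  0.302  2.865] F [-0.38 -0.63 -4.32] gap 0.0575 gf 49.98750574886799
4 x [11.9  1.1 33.6]
1 x [ 8.9  0.  28.6]
5 x [11.3  0.9 32.6]
```

{"op": "move_arm", "data": {"motion": [[[6, 1, 17, 0, -1], [10, 1, 30, 0, -1], [10, 1, 30, 0, -1], [8, 1, 26, 0, -1], [6, 0, 18, 0, -1], [4, 0, 14, 0, -1], [2, 0, 8, 0, -1], [0, 0, 0, 0, -1]]]}}

```text
time_s: 24.05
eef_pos: [0.6025, 0.3246, 0.0512]
tool_rot: [-3.139, 0.301, 2.863]
ft_force: [-0.6, -1.6, -4.4]
finger_gap: 0.0575
grasp_force: 50.0
```

Run:
```python
from fit import *
import w; w.go((.5985,.328,.032))
a=capture("side")["image"][80:230,180:430]; b=capture("scene")["image"][80:320,300:540-28]
cv2.imwrite("pics/f.png",np.hstack([cv2.resize(a,(400,240)),cv2.resize(b,(212,240))]))
```

```text
t 24.05 p [0.6025 0.3246 0.0512] j [ 0.55  0.52  1.92 -0.44  0.54 -0.38]
tilt 0.301 az -16.4 y [ 0.275  0.961 -0.002] rpy [-3.139  0.301  2.863] F [-0.57 -1.56 -4.45] gap 0.0575 gf 49.987703785300255
1 x [10.2  2.2 16.9]
```

View pics/f.png

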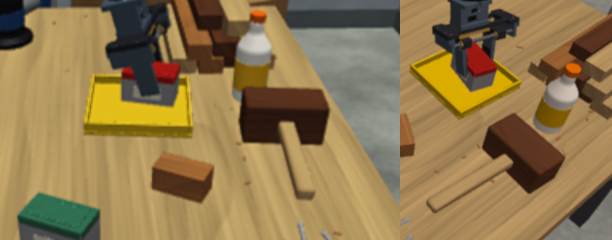

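The tin is over the yellow tray (side crop (150,82)), inside the rim. I lower it slowly onto the floor.

{"op": "move_arm", "data": {"motion": [[[4, 1, 7, 0, -1], [4, 1, 7, 0, -1], [1, 0, 3, 0, -1], [1, 0, 3, 0, -1], [0, 0, 0, 0, -1], [0, 0, 0, 0, -1]]]}}

```text
time_s: 24.65
eef_pos: [0.5998, 0.3285, 0.0303]
tool_rot: [-3.14, 0.302, 2.864]
ft_force: [-0.0, -0.1, -4.9]
finger_gap: 0.0578
grasp_force: 50.0
```

{"op": "move_arm", "data": {"motion": [[[0, 0, 1.5, 0, -1], [0, 0, 1, 0, -1], [0, 0, 0, 0, -1]]]}}

```text
time_s: 24.9
eef_pos: [0.6007, 0.3282, 0.028]
tool_rot: [-3.141, 0.302, 2.864]
ft_force: [0.4, -0.6, -5.3]
finger_gap: 0.0579
grasp_force: 50.0
```

{"op": "move_arm", "data": {"motion": [[[0, 0, 1, 0, -1], [0, 0, 0, 0, -1], [0, 0, 0, 0, -1]]]}}

```text
time_s: 25.15
eef_pos: [0.601, 0.3283, 0.0279]
tool_rot: [-3.141, 0.303, 2.864]
ft_force: [-5.9, -1.0, 5.9]
finger_gap: 0.0576
grasp_force: 50.0
```

Contact: the force went from -5 to +6 N. I release gently and retreat along the tool's axis.

{"op": "move_arm", "data": {"motion": [[[0, 0, 0, 0, 1], [0, 0, 0, 0, 1], [0, 0, 0, 0, 1], [0, 0, 0, 0, 1], [0, 0, 0, 0, 1], [0, 0, 0, 0, 1]]]}}

```text
time_s: 25.65
eef_pos: [0.6009, 0.3282, 0.0271]
tool_rot: [-3.141, 0.302, 2.864]
ft_force: [0.1, 0.3, -0.2]
finger_gap: 0.0906
grasp_force: 0.0
```

{"op": "move_arm", "data": {"motion": [[[0, 0, -10, 0, 1], [0, 0, -25, 0, 1], [0, 0, -35, 0, 1], [0, 0, -35, 0, 1], [0, 0, -35, 0, 1], [0, 0, -20, 0, 1], [0, 0, 0, 0, 1], [0, 0, 0, 0, 1]]]}}

```text
time_s: 26.32
eef_pos: [0.5552, 0.342, 0.1816]
tool_rot: [3.14, 0.304, 2.864]
ft_force: [0.0, 0.1, -0.5]
finger_gap: 0.0912
grasp_force: 0.0
```

Run:
```python
from fit import *
import w; w.go()
ms=masks((0,140,60),(8,255,255)); print(fit(ms,(.592,.328),.096,.058,.064))
cv2.imwrite("pics/g.png",np.hstack([cv2.resize(m[0]["image"],(400,300)) for m in ms]))
```

```text
t 26.32 p [0.5552 0.342  0.1816] j [ 0.61  0.28  1.96 -0.35  0.73 -0.44]
tilt 0.304 az -15.7 y [0.274 0.962 0.001] rpy [3.14  0.304 2.864] F [ 0.03  0.1  -0.47] gap 0.0912 gf 0.0
(array([0.5925, 0.3268, 2.8342, 0.0082]), np.float64(0.076))
```

View pics/g.png

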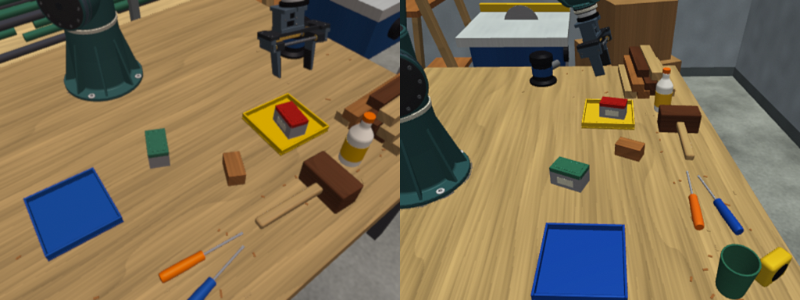

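The tin stands upright in the yellow tray (scene (290,120), side (613,107)), the gripper is clear, and the green tin is untouched.

```bash
python3 -c "
from bench import job; print(job.sign_off())"
```

```text
the job is handed in; nothing more can be done
None
```

The red tin weighed about 4.3 N when rocked twice, so the knob is still inside; I set it down upright in the yellow tray, let go, left the green tin alone, and handed the job in (no verdict was returned).

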